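Wedge a rocking power supply steady

TASK

The bench power supply rocks because its front left foot is screwed in too far. Without gripping or lifting anything, push the wooden wedge nose first along the bench under that foot until it just takes up the gap, then test by pressing down firmly on the casing's top right above the foot: the corner must not dip, and the supply must stand level, not jacked up, where it was. Finish while still holding that press, and leave the tools around undisturbed.

Things in the scene. Friction and masses are not known exactly. Their poses are not given: they have to be found in the camera images.
- power_supply: Bench power supply, loose, 3.6 kg: dark grey steel casing 150 deep (x), 220 wide (y), 18 to 82 mm above the bench, on four rubber feet at x=+-55, y=+-90 mm, 7 mm thick, 17 across. Origin: at bench level under its middle; +x from the light front panel to the rear, +y its left seen from the robot. Level at rest on three feet. Knobs stand 20 mm out of the front face, over 27 mm up.
- short_foot: The supply's front left foot (x=-55, y=+90 mm in its frame), a rubber disc 17 mm across with a domed 9 mm face, screwed in too far. Origin: centre of its lower face, which hangs 5 to 9 mm above the bench, different each time; axes as the supply's. It stays as it is set. Bench friction holds the supply against side pushes up to about 15 N.
- press_spot (a point): The place to press: on the casing's flat top, 82 mm above the bench, straight above the short foot, 20 mm in from the front face and from the left side. Unwedged, 2 to 6 N down here dips this corner by the whole gap, and it comes back when let go. Test with about 12 N, kept up.
- wedge: Loose hardwood wedge, 110 long, 40 wide, 60 g. Origin: centre of its flat underside; +x to the thin nose. Top slopes evenly from 20 mm at the upright heel face (x=-55) to 2 mm at the nose (x=+55). It points roughly at the short foot, nose up to 35 mm before the casing. Slides at under 1.5 N; once it meets the foot the push grows, and from about 12 N on jacks the corner up. It does not slip back.
- wedge_nose (a point): The middle of the wedge's nose edge, on its underside.
- tape_measure: Yellow tape measure, 38 x 87 x 66 mm, lies to the left; leave alone. Origin: centre of its underside.
- hex_keys: Red folding hex-key set, 36 x 100 x 28 mm, lies to the right; leave alone. Origin: centre of its underside.
- screwdriver_blue: Blue screwdriver, 188 x 25 x 29 mm, lies in front to the right; leave alone. Origin: centre of its underside.
- marker: White marker pen with a black cap, 139 x 17 x 17 mm, lies to the left; leave alone. Origin: centre of its underside.
- cutters: Red-handled side cutters, 164 x 48 x 11 mm, lie to the right; leave alone. Origin: centre of their underside.
Mind the look-alikes: they are no part of the job. Several things look just like the wedge: the one meant starts farthest from the robot's base.

How it is judged (in metres and radians):
On the way:
1. the wedge's nose is pushed under the short foot (x of wedge_nose in the frame of power_supply above -0.055 m and horizontal distance between wedge_nose and short_foot below 0.07 m and height (world z) of wedge below 0.004 m), for 0.2 s.
At the end, for the whole second after the job is handed in: The fingers press the supply with over 6 N within 40 mm of the press spot and over 3 N goes through the short foot into the wedge, which lies flat on the bench; the casing is level within 0.015 rad (the corner neither sunk nor raised over about 1.5 mm); supply and wedge are still (contact force between the fingers and power_supply above 6 N and horizontal distance between the grasp point and press_spot below 0.04 m and contact force between short_foot and wedge above 3 N and angle between power_supply's own z axis and vertical below 0.015 rad and height (world z) of wedge below 0.004 m and linear speed of each of power_supply, wedge below 0.01 m/s); the arm keeps its last pose, push and grip.
It fails at once if the wedge is lifted or carried (height (world z) of wedge above 0.012 m or angle between wedge's own z axis and vertical above 0.3 rad).
It fails at once if the power supply is lifted or shoved away (more than 25 mm) (distance of power_supply from where it was at the start of the episode above 0.025 m).
It fails at once if a tool lying around is disturbed (moved more than 20 mm) (distance of any of tape_measure, hex_keys, screwdriver_blue, marker, cutters from where it was at the start of the episode above 0.02 m).
It also fails if it takes over 45 s, if anything falls off the work surface, if the arm or the gripper's body presses on something with over 40 N, if the wrist force passes 120 N, or if a joint passes its speed limit or range.

ROBOT

A 7-joint arm with a two-finger parallel gripper is mounted at the origin on a cart in front of the work surface, level with it; the furniture and walls round the work are solid. World frame = base frame: x ahead of the robot, y to its left, z up, the work surface at z = 0. Lengths are in mm, angles in degrees, forces in N, time in s.
With the tool pointing down it reaches from about 425 to 950 mm from the base axis. Payload 16.7 kg.
Tool frame: the origin (TCP) lies on the centre line of the jaws, within the pads' length; the fingertips stand 25 mm ahead of it and the grasp point (between the pads) lies 6 mm ahead of it (finger_overhang is the distance from the TCP to the fingertips, in mm); z points along the fingers, y is the direction in which the jaws open and shut (so a half turn about z gives the same grasp; the last joint's range is limited). The gripper opens to 94 mm and grips with 3 to 60 N. Pads are 16 mm wide; open, the fingers measure 119 mm over their backs; the gripper's body (75 mm by 177 mm) begins 78 mm behind the grasp point.
Start: joints at [58.413, 24.414, 4.234, 92.017, -1.954, 63.644, -3.845], TCP at [263.942, -621.216, 206.367] pointing down, gripper open.
Joint ranges: [-163.25, 163.25], [-28.42, 122.38], [-70.27, 78.77], [12.13, 141.07], [-58.53, 238.53], [9.26, 117.41], [-156.51, 156.51]. Speed limits (degrees/s): [108.29, 108.29, 136.94, 136.94, 172.46, 172.46, 172.46].

INTERFACE

Orientations are given as [roll, pitch, yaw] about the fixed x, y, z axes, in that order (R = Rz(yaw) Ry(pitch) Rx(roll)).
In Python, from plant import * gives the robot as it stands. The module is installed in compiled form; this text tells all that it offers.
- The arm moves only by the tool jog_arm, never from a script. Its argument "increments" is a list of rows, each an object of numbers: "tx", "ty", "tz": the shift along the tool's x, y, z in mm; "yaw": the turn about the tool's z in rad. In form: [{"tx": .., "ty": .., "tz": .., "yaw": ..}, ...]. A call has 1 to 12 rows; each row is the pose to reach, as a shift and turn from the pose commanded when the call began, along the tool's axes at that moment; what a row does not reach only later rows make up. A row lasts 1/8 s, in which the tool goes at most 62.5 mm and 10.7 degrees, less where a joint would pass 70% of its speed; a pose out of reach is approached as far as the arm can. A call with a gripper value outside its range is refused whole. "jaw" is the closure, from -1 (fully open) to 1 (shut), set as the call begins (left out, the last holds). The fingers move at their own pace and stop on an object; "grip_force" is the grip in N (left out, the last holds). Time passes only in rows, so rows that repeat a pose let the fingers close. It gives the time, the measured TCP pose, the force and the opening at its end, in the units of the state.
- state(): the state, without advancing time (a new reading comes with each control period).
- get_image(name): name is "scene" or "top" or "wrist"; returns (picture, depth): 480x640x3 uint8, blue, green, red; 480x640 float32, mm along the optical axis (not along the pixel's ray), 0 where there is no reading.
- calibration(name): a dict with "fx", "fy", "cx", "cy" (pixels), "dist" ([k1, k2, p1, p2, k3] as OpenCV has them; the pictures are not rectified), "eye" and "rotation" of the camera in the world. Camera axes: x right, y down, z forward; pixel columns grow to the right and rows downward; lengths in mm; the calibration is good to about 2 mm. A picture is of the moment at which its call begins: read the wrist's pose just before it. calibration takes no time and is no camera call; for the wrist camera it gives the pose at the moment of the call.
- close_job(): hands the job in, once; it reports no verdict.
Trained networks look in the newest picture that a camera, given by its name, has taken for a name from the list of things; names that differ only in an ending like _2 or _b are one class to them, and where a whole thing is asked for, a point or a joint stands for the part that bears it (a point fixed in the world has none). Each returns a list of dicts, best first, with "conf" (0 to 1); they miss things now and then, are a little off and sometimes report something else, mostly with a low value. They report only what shows in the picture. A call takes as long as a camera call. They do not tell look-alikes from the thing itself.
- regions_of(label, camera): "region" (480x640 bool, what is visible of it) and "extent" ([centre column, centre row, width, height] in pixels, round what is visible of it).
The state is a dict: "time": time; "joint_pos": joint angles; "joint_vel": joint speeds; "tau": joint torques, N m; "tcp_pos": TCP position; "tcp_rot": TCP orientation; "contact_force": force on the tool from outside, world axes, zero at the start; "ft_torque": the same for the moment, N m; "width": finger opening in mm.
Only numpy, scipy, OpenCV 4.12 (cv2) and the standard library are available. Lean on these libraries where they do the work, as an engineer would, in place of code of your own. Each camera call takes 0.05 s, during which the arm holds its last target. There are 200 camera calls.

## Working session

There is one attempt and no reset: what is moved stays moved. The work goes in short steps, Python scripts to look and compute and a tool call to move; the robot and the scene stay as the last step left them, time stands still between calls to the robot, and variables do not carry over. Pictures are saved under pics/ and viewed, about 8 in all and at most 12, crops included, and the job is handed in when it is done.

Besides the shell and the picture viewer there is one more tool, called after "Call:" as name(argument=value, ...) on one line, values as JSON. jog_arm: Moves the arm, as the interface text tells. Its arguments: {"type":"object","properties":{"increments":{"type":"array"},"jaw":{"type":"number"},"grip_force":{"type":"number"}},"required":["increments"]}

```bash
mkdir -p pics
cat > h.py <<'E'
from plant import *
import numpy as np, cv2
def cal(n):
    c=calibration(n); K=np.array([[c['fx'],0,c['cx']],[0,c['fy'],c['cy']],[0,0,1.]])
    return K,np.array(c['dist'],float),np.array(c['eye'],float),np.array(c['rotation'],float).reshape(3,3)
def cloud(n,d):
    K,D,e,R=cal(n); v,u=np.mgrid[0:480,0:640]
    p=cv2.undistortPoints(np.stack([u,v],-1).reshape(-1,1,2).astype(np.float32),K,D).reshape(480,640,2)
    P=np.dstack([p[...,0]*d,p[...,1]*d,d])@R.T+e
    P[d==0]=np.nan
    return P
E
python3 - <<'E'
from h import *
print(state()); 
for n in ["scene","top"]:
    im,d=get_image(n); cv2.imwrite(f"pics/{n}1.png",im); np.save(f"{n}1.npy",cloud(n,d)); print(calibration(n))
    for l in ["wedge","power_supply","short_foot"]:
        for r in regions_of(l,n):
            P=np.load(f"{n}1.npy")[r['region']]; print(n,l,round(r['conf'],2),np.round(r['extent']),np.nanmedian(P,0).round(),np.nanmin(P,0).round(),np.nanmax(P,0).round())
E
```

```text
{'time': 0.0, 'joint_pos': array([58.41362644, 24.44822407,  4.23219526, 92.05148931, -1.95219775,
       63.64527626, -3.84375124]), 'joint_vel': array([ 0.00231078, -0.06057324, -0.04878524, -0.02661632,  0.06594288,
        0.00337856,  0.01449509]), 'tau': array([-3.96778505e-04, -9.35817862e+01,  3.66602741e+00, -4.54198444e+01,
       -4.88959649e-02,  2.01595598e-02,  1.60850059e-04]), 'tcp_pos': array([ 263.74936359, -620.85971963,  205.69848882]), 'tcp_rot': array([-1.79927501e+02,  7.01561992e-03,  2.30195810e+01]), 'contact_force': array([0.8863036 , 0.68279663, 0.13066465]), 'ft_torque': array([ 0.05761196, -0.02584708, -0.02296494]), 'width': 94.23724310968619}Traceback (most recent call last):
  File "<stdin>", line 4, in <module>
  File "h.py", line 7, in cloud
    K,D,e,R=cal(n); v,u=np.mgrid[0:480,0:640]
            ~~~^^^
  File "h.py", line 5, in cal
    return K,np.array(c['dist'],float),np.array(c['eye'],float),np.array(c['rotation'],float).reshape(3,3)
                                                                ~~~~~~~~~~~~~~~~~~~~~~~~~~~~~~~~~~~~~^^^^^
ValueError: cannot reshape array of size 3 into shape (3,3)
```

```bash
sed -i "s/np.array(c\['rotation'\],float).reshape(3,3)/Rotation.from_euler('xyz',c['rotation'],degrees=True).as_matrix()/; 2a from scipy.spatial.transform import Rotation" h.py
python3 - <<'E'
from h import *
for n in ["scene","top"]:
    im,d=get_image(n); cv2.imwrite(f"pics/{n}1.png",im); np.save(f"{n}1.npy",cloud(n,d)); print(calibration(n))
    for l in ["wedge","power_supply","short_foot"]:
        for r in regions_of(l,n):
            P=np.load(f"{n}1.npy")[r['region']]; print(n,l,round(r['conf'],2),np.round(r['extent']),np.nanmedian(P,0).round(),np.nanmin(P,0).round(),np.nanmax(P,0).round())
E
```

```text
{'fx': 532.0117581295444, 'fy': 532.0117581295444, 'cx': 312.3695213630483, 'cy': 243.91569921483705, 'dist': array([-0.03692125,  0.        ,  0.        ,  0.        ,  0.        ]), 'eye': array([-222.25541545,  770.59534414,  823.89883065]), 'rotation': array([-125.38609613,    0.81419948, -136.37038208])}
scene wedge 0.86 [289. 270.  28.  28.] [539.  71.  13.] [497.  29.  -0.] [614. 104.  23.]
scene wedge 0.77 [305. 327.  51.  24.] [373. 181.  11.] [327. 119.  -3.] [432. 230.  23.]
scene power_supply 0.65 [290. 218.  95.  66.] [643. -35.  82.] [ 561. -186.   -2.] [785.  69.  89.]
scene short_foot 0.58 [392. 237.   9.  45.] [ 423. -183.   22.] [ 384. -296.   -4.] [ 506. -140.   30.]
{'fx': 507.1398904973222, 'fy': 507.1398904973222, 'cx': 313.9094803885502, 'cy': 240.4038615066481, 'dist': array([-0.05570825,  0.        ,  0.        ,  0.        ,  0.        ]), 'eye': array([ 388.23071812,   14.48736303, 1259.35117137]), 'rotation': array([-173.6280703 ,   -0.7803601 ,  -90.86442231])}
top wedge 0.87 [288. 230.  28.  43.] [554.  67.  12.] [499.  29.  -3.] [611. 101.  25.]
top wedge 0.79 [239. 301.  46.  45.] [381. 178.  11.] [330. 130.  -6.] [433. 229.  25.]
top wedge 0.59 [310. 297.  47.  31.] [385.  10.  11.] [352. -47.  -6.] [420.  64.  26.]
top power_supply 0.69 [337. 176. 101.  95.] [670. -55.  82.] [ 562. -181.   -5.] [807.  72.  91.]
```

View pics/top1.png

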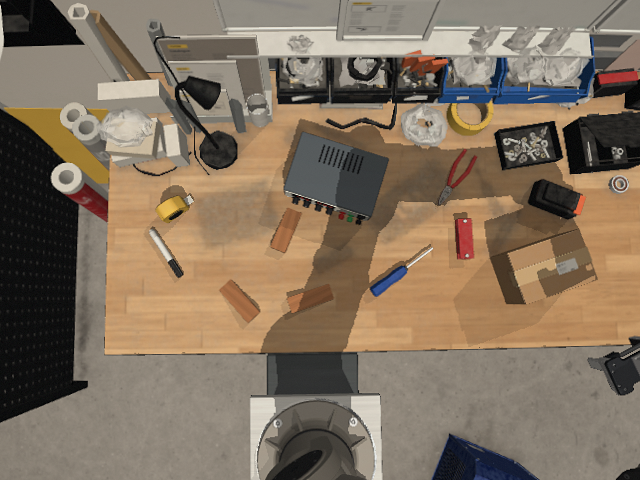

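View pics/scene1.png

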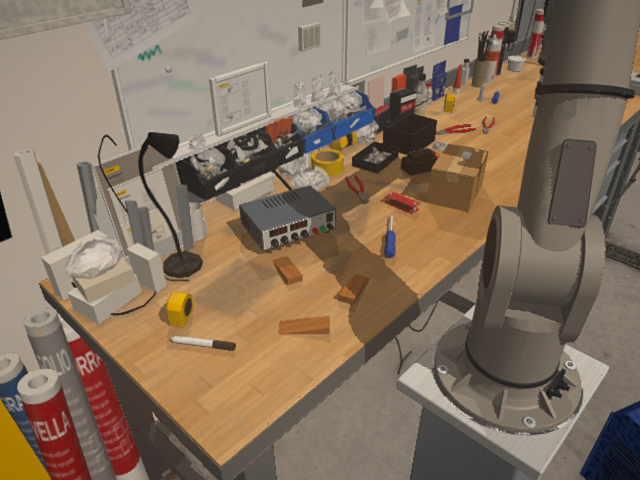

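The top view shows three wedges, at (286,230), (239,301) and (310,297). The one at (286,230) is farthest from the base and points at the supply's front left corner, so it should be the one meant. I'll fit its pose and confirm it in a crop.

```bash
cat > fit.py <<'E'
from h import *
def fits(n,im,d,wr=None):
    P=cloud(n,d); z=P[...,2]
    m=(abs(z-82)<6)&(P[...,0]>520)&(P[...,0]<850)&(abs(P[...,1]+55)<170)
    k,l,s,_=cv2.connectedComponentsWithStats(m.astype(np.uint8)); i=1+np.argmax(s[1:,4])
    q=P[l==i]; r=cv2.minAreaRect(q[:,:2].astype(np.float32)); print(n,"supply top",r,q[:,2].mean()); print(cv2.boxPoints(r).round(1).tolist())
    for w in regions_of("wedge",n):
        q=P[w['region']]; q=q[np.isfinite(q[:,0])]
        if not (np.median(q[:,0])>470): continue
        r=cv2.minAreaRect(q[(q[:,2]>-10)&(q[:,2]<30)][:,:2].astype(np.float32)); 
        A=np.c_[q[:,:2]-q[:,:2].mean(0),np.ones(len(q))]; c=np.linalg.lstsq(A,q[:,2],rcond=None)[0]
        print("wedge",r,"slope",c,"yaw by slope",np.degrees(np.arctan2(-c[1],-c[0])),q.mean(0)); print(cv2.boxPoints(r).round(1).tolist())
        # projected contour of region on slope plane
    return P
E
python3 - <<'E'
from fit import *
for n in ["top","scene"]:
    im,d=get_image(n); P=fits(n,im,d)
    if n=="top": cv2.imwrite("pics/crop.png",cv2.resize(im[120:270,240:400],None,fx=5,fy=4.9)[:600,:800])
    b=P[(abs(P[...,2])<8)&(P[...,0]>400)&(P[...,0]<600)&(abs(P[...,1])<150)]; print("bench z",np.median(b[:,2]),b[:,2].std())
E
```

```text
top supply top ((677.72021484375, -57.05897521972656), (220.54244995117188, 154.9434814453125), 71.1082763671875) 82.20682429971023
[[568.7000122070312, -136.3000030517578], [715.2999877929688, -186.5], [786.7000122070312, 22.200000762939453], [640.0999755859375, 72.4000015258789]]
wedge ((555.65869140625, 67.5674819946289), (42.80540466308594, 108.4283447265625), 66.98651885986328) slope [-0.15795067  0.03428699 11.10025221] yaw by slope -12.247415822807659 [554.22127676  66.70624522  11.10025221]
[[497.3999938964844, 69.0999984741211], [597.2000122070312, 26.700000762939453], [613.9000244140625, 66.0999984741211], [514.0999755859375, 108.5]]
bench z 0.5909257094322129 2.5382515921788094
scene supply top ((676.7799682617188, -58.50868225097656), (221.81350708007812, 159.1559600830078), 71.0650863647461) 82.96892878158816
[[565.5, -137.60000610351562], [716.0999755859375, -189.1999969482422], [788.0, 20.600000381469727], [637.5, 72.19999694824219]]
wedge ((555.43603515625, 62.54924392700195), (44.83846664428711, 119.70648193359375), 64.87947845458984) slope [-0.1141097   0.01945669 12.4273014 ] yaw by slope -9.676365552813893 [545.20984588  70.67895011  12.4273014 ]
[[491.70001220703125, 67.69999694824219], [600.0999755859375, 16.799999237060547], [619.0999755859375, 57.400001525878906], [510.79998779296875, 108.30000305175781]]
bench z 1.4610366498468466 1.8067102001187432
```

View pics/crop.png

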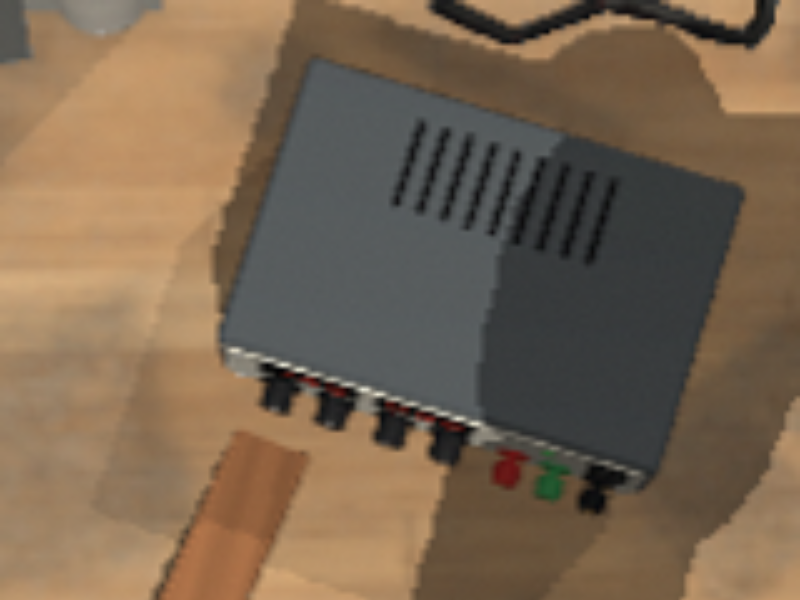

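The crop confirms it: this wedge's nose is just in front of the supply's front left corner. In the supply frame (yaw about -18.9°) the wedge sits about 12–16 mm too far right and is turned about -4°. My plan is to nudge it sideways with a flat closed-finger face, then push its heel. First I move above the near side.

Call:
jog_arm(increments=[{"tx": 41.5,"ty": -41.5,"yaw": -0.07},{"tx": 83,"ty": -83,"yaw": -0.14},{"tx": 124.5,"ty": -124.5,"yaw": -0.21},{"tx": 166,"ty": -166,"yaw": -0.28},{"tx": 207.5,"ty": -207.5,"yaw": -0.35},{"tx": 249,"ty": -249,"yaw": -0.42},{"tx": 290,"ty": -290,"yaw": -0.49},{"tx": 332,"ty": -332,"yaw": -0.56},{"tx": 373,"ty": -373,"yaw": -0.63},{"tx": 415,"ty": -415,"yaw": -0.7},{"tx": 456,"ty": -456,"yaw": -0.77},{"tx": 498,"ty": -497,"yaw": -0.84}], jaw=1, grip_force=20)

```text
invalid input at $.increments[0]: expected keys tx, ty, tz, yaw
```

Call:
jog_arm(increments=[{"tx": 41.5,"ty": -41.5,"tz": 0,"yaw": -0.07},{"tx": 83,"ty": -83,"tz": 0,"yaw": -0.14},{"tx": 124.5,"ty": -124.5,"tz": 0,"yaw": -0.21},{"tx": 166,"ty": -166,"tz": 0,"yaw": -0.28},{"tx": 207.5,"ty": -207.5,"tz": 0,"yaw": -0.35},{"tx": 249,"ty": -249,"tz": 0,"yaw": -0.42},{"tx": 290,"ty": -290,"tz": 0,"yaw": -0.49},{"tx": 332,"ty": -332,"tz": 0,"yaw": -0.56},{"tx": 373,"ty": -373,"tz": 0,"yaw": -0.63},{"tx": 415,"ty": -415,"tz": 0,"yaw": -0.7},{"tx": 456,"ty": -456,"tz": 0,"yaw": -0.77},{"tx": 498,"ty": -497,"tz": 0,"yaw": -0.84}], jaw=1, grip_force=20)

```text
time: 2.15
tcp_pos: [528.5, 32.6, 206.7]
tcp_rot: [180.0, -0.0, 71.3]
contact_force: [0.8, -0.7, -0.4]
width: 0.5
```

Run:
```python
from fit import *
im,d=get_image("wrist"); cv2.imwrite("pics/w1.png",im); print(calibration("wrist")['eye'],calibration("wrist")['rotation'])
P=fits("wrist",im,d); np.save("w1.npy",P)
for r in regions_of("short_foot","wrist"): print(r['conf'],r['extent'],np.nanmedian(P[r['region']],0))
print(state()['tcp_pos'])
```

```text
[554.34868505 115.39827901 385.29194334] [ 1.64300084e+02 -8.54797840e-02 -1.81523075e+01]
wrist supply top ((681.1365966796875, -47.47135925292969), (220.05282592773438, 153.6401824951172), 72.04669952392578) 81.6111320547715
[[574.0999755859375, -128.5], [720.2999877929688, -175.8000030517578], [788.0999755859375, 33.5], [642.0, 80.9000015258789]]
wedge ((557.291259765625, 73.7756118774414), (43.05734634399414, 114.09102630615234), 67.9195327758789) slope [-0.15351091  0.04949862 10.99733282] yaw by slope -17.871589182244357 [557.07772392  75.39600903  10.99733282]
[[496.29998779296875, 75.30000305175781], [602.0999755859375, 32.400001525878906], [618.2000122070312, 72.30000305175781], [512.5, 115.19999694824219]]
[528.46760559  34.03944804 206.38391146]
```

View pics/w1.png

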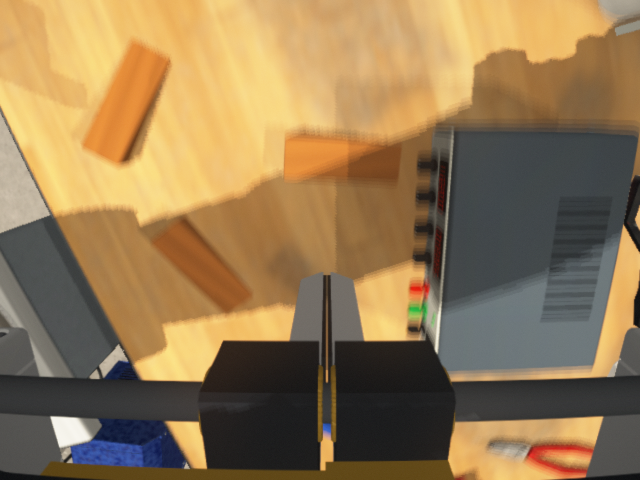

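The wrist picture is motion-blurred because the arm was still settling. It shows the wedge at (342,158) and the supply corner at (440,130). I'll measure again now that the arm is still.

Run:
```python
from fit import *
for i in range(3):
    s=state(); im,d=get_image("wrist"); print(s['tcp_pos'],s['tcp_rot'],abs(s['joint_vel']).max())
cv2.imwrite("pics/w2.png",im); P=fits("wrist",im,d); np.save("w2.npy",P)
for r in regions_of("short_foot","wrist"): print(r['conf'],r['extent'],np.nanmedian(P[r['region']],0))
im,d=get_image("top"); fits("top",im,d)
```

```text
[528.46760559  34.03944804 206.38391146] [-1.79984500e+02 -6.52843071e-02  7.14346668e+01] 2.984939057597987
[528.01107923  31.88916168 206.22286834] [-1.79976346e+02 -8.83427275e-03  7.12555373e+01] 1.7310449613613654
[527.77664589  30.62037999 206.24355278] [-1.79982115e+02  1.84907714e-02  7.11377682e+01] 1.0973477733982258
wrist supply top ((678.06298828125, -58.17366027832031), (220.07339477539062, 153.82504272460938), 71.3499984741211) 81.49548845034089
[[570.0, -137.8000030517578], [715.7000122070312, -187.0], [786.0999755859375, 21.5], [640.4000244140625, 70.69999694824219]]
wedge ((556.0817260742188, 63.76939392089844), (42.31321716308594, 110.45204162597656), 66.8132553100586) slope [-0.15162247  0.05752634 10.80846861] yaw by slope -20.77700242409561 [554.87678067  65.74471738  10.80846861]
[[497.0, 66.0999984741211], [598.5, 22.600000381469727], [615.2000122070312, 61.5], [513.5999755859375, 105.0]]
top supply top ((678.1834106445312, -57.43727111816406), (219.5856475830078, 153.60748291015625), 71.53306579589844) 82.36347598032881
[[570.5999755859375, -137.1999969482422], [716.2999877929688, -185.89999389648438], [785.7999877929688, 22.399999618530273], [640.0999755859375, 71.0]]
```

Call:
jog_arm(increments=[{"tx": 0,"ty": 0,"tz": 50,"yaw": 0},{"tx": 0,"ty": 0,"tz": 100,"yaw": 0},{"tx": 0,"ty": 0,"tz": 145,"yaw": 0},{"tx": 0,"ty": 0,"tz": 170,"yaw": 0},{"tx": 0,"ty": 0,"tz": 176,"yaw": 0},{"tx": 4,"ty": 0,"tz": 176,"yaw": 0},{"tx": 8,"ty": 0,"tz": 176,"yaw": 0},{"tx": 12,"ty": 0,"tz": 176,"yaw": 0},{"tx": 16,"ty": 0,"tz": 176,"yaw": 0},{"tx": 20,"ty": 0,"tz": 176,"yaw": 0},{"tx": 23,"ty": 0,"tz": 176,"yaw": 0},{"tx": 26,"ty": 0,"tz": 176,"yaw": 0}])

```text
time: 4.15
tcp_pos: [536.4, 55.7, 30.4]
tcp_rot: [-180.0, -0.0, 71.1]
contact_force: [-0.6, -0.0, 0.2]
width: 0.8
```

Run:
```python
from fit import *
for i in range(4): im,d=get_image("top")
s=state(); print(s['tcp_pos'],s['tcp_rot'],s['contact_force'],s['time'])
P=fits("top",im,d); im,d=get_image("scene"); P=fits("scene",im,d); im,d=get_image("wrist"); P=fits("wrist",im,d); cv2.imwrite("pics/w3.png",im)
```

```text
[536.26977953  55.56570842  30.34965966] [-1.79990901e+02  2.04645711e-03  7.11522077e+01] [ 0.07948952  0.11597918 -0.14750207] 4.35
top supply top ((677.8572998046875, -57.22563171386719), (219.99349975585938, 155.00457763671875), 71.46017456054688) 82.28140410167627
[[569.4000244140625, -136.89999389648438], [716.4000244140625, -186.1999969482422], [786.2999877929688, 22.399999618530273], [639.4000244140625, 71.69999694824219]]
scene supply top ((693.6668090820312, -3.6684799194335938), (109.32305145263672, 156.3753662109375), 71.26860046386719) 82.8713290087297
[[602.0999755859375, -30.299999237060547], [750.2000122070312, -80.5], [785.2999877929688, 23.0], [637.2000122070312, 73.19999694824219]]
wrist supply top ((641.0103149414062, 35.16979217529297), (67.63803100585938, 25.805694580078125), 71.70499420166016) 80.17282252430367
[[618.0999755859375, 7.099999904632568], [642.5999755859375, -1.0], [663.9000244140625, 63.20000076293945], [639.4000244140625, 71.30000305175781]]
```

View pics/w3.png

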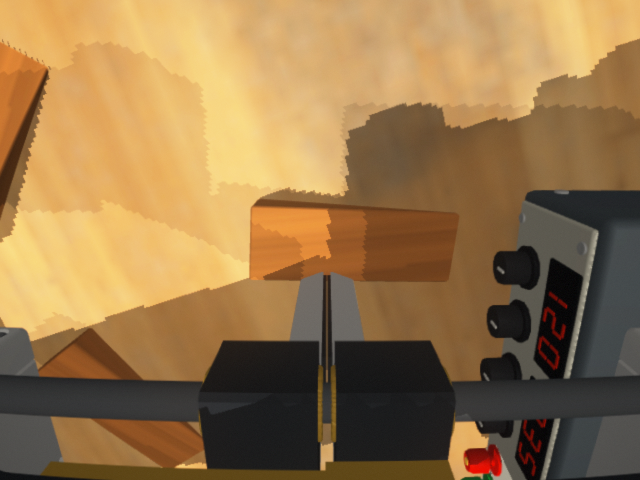

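```bash
cat >> h.py <<'E'
def px(n,u,v,z):
    K,D,e,R=cal(n); p=cv2.undistortPoints(np.array([[[u,v]]],np.float32),K,D)[0,0]; r=R@np.r_[p,1]; return e+r*(z-e[2])/r[2]
def sup(P,c=(678.3,-57.7),yaw=-18.6):
    a=np.radians(yaw); d=np.array(P)[:2]-c; return np.array([d@[np.cos(a),np.sin(a)],d@[-np.sin(a),np.cos(a)]])
E
python3 - <<'E'
from h import *
for u,v,z in [(250,280,20),(447,281,2),(459,213,2),(252,208,20)]: p=px("wrist",u,v,z); print(p.round(1),sup(p).round(1))
print(sup(state()['tcp_pos']))
E
```

```text
[499.   68.9  20. ] [-210.4   62.8]
[598.3  26.2   2. ] [-102.6   54. ]
[614.1  62.6   2. ] [-99.2  93.6]
[514.1 103.8  20. ] [-207.2  100.6]
[-170.63786709   61.93107105]
```

Run:
```python
from h import *
s=state(); K,D,e,R=cal("wrist"); T=Rotation.from_euler('xyz',s['tcp_rot'],degrees=True).as_matrix()
for t in [(0,0,0),(0,0,25),(8,0,25),(8,0,16),(8,12,16),(8,0,-10),(0,0,-30),(8,0,-30)]:
    p=s['tcp_pos']+T@np.array(t,float); print(t,p.round(1),cv2.projectPoints((R.T@(p-e)).reshape(1,1,3),np.zeros(3),np.zeros(3),K,D)[0].ravel().round(1))
im,d=get_image("wrist"); P=cloud("wrist",d)
for v in range(200,345,8): print(v,P[v,318].round(1),sup(P[v,318]).round(1), P[v,280].round(1),P[v,400].round(1))
for i in range(3): im,d=get_image("top")
cv2.imwrite("pics/t3.png",cv2.resize(im[170:270,250:370],None,fx=6,fy=6,interpolation=2))
```

```text
(0, 0, 0) [536.3  55.4  30.4] [327.1 289.6]
(0, 0, 25) [536.3  55.4   5.4] [327. 271.]
(8, 0, 25) [538.9  63.    5.4] [327.  257.2]
(8, 0, 16) [538.9  63.   14.4] [327.1 262.9]
(8, 12, 16) [550.3  59.1  14.4] [350.  262.9]
(8, 0, -10) [538.9  63.   40.4] [327.2 282.5]
(0, 0, -30) [536.3  55.4  60.4] [327.3 319.1]
(8, 0, -30) [538.9  63.   60.4] [327.3 301.6]
200 [5.442e+02 9.360e+01 3.000e-01] [-175.3  100.6] [525.3 100.4   2. ] [ 5.86e+02  7.92e+01 -3.00e-01]
208 [543.9  91.8  12.3] [-175.1   98.8] [526.5  98.8  16.8] [5.847e+02 7.520e+01 3.000e-01]
216 [542.7  88.2  14. ] [-175.1   95.1] [525.  95.  17.] [582.8  72.8   7. ]
224 [541.4  84.5  14.9] [-175.1   91.1] [523.7  91.3  17.4] [581.5  68.7   7.1]
232 [539.9  80.2  13.7] [-175.2   86.6] [522.1  87.3  16.9] [580.3  64.6   7.7]
240 [538.5  76.2  13.7] [-175.2   82.3] [520.6  83.3  16.7] [579.1  60.1   6.9]
248 [537.   72.   13.4] [-175.3   77.9] [519.2  79.5  17.5] [578.   55.5   6.3]
256 [535.5  67.6  12.7] [-175.3   73.2] [517.5  75.2  16.6] [576.7  51.2   6.5]
264 [534.2  63.8  13.8] [-175.4   69.2] [515.8  70.9  16. ] [575.4
[... 218 characters left out ...]
  70.9] [5.069e+02 5.230e+01 2.000e-01] [5.719e+02 3.020e+01 5.000e-01]
296 [535.6  65.4  57.5] [-174.5   71.1] [504.7  47.2  -1. ] [ 5.705e+02  2.500e+01 -2.000e-01]
304 [535.7  65.2  64.6] [-174.3   71. ] [503.2  42.8  -0. ] [5.691e+02 2.040e+01 3.000e-01]
312 [535.6  64.6  70.5] [-174.2   70.4] [501.6  38.4   0.9] [ 5.678e+02  1.520e+01 -1.000e-01]
320 [536.   65.1  77.9] [-174.1   71. ] [499.3  32.9  -0.6] [ 5.664e+02  9.900e+00 -5.000e-01]
328 [536.2  65.4  84.5] [-173.9   71.4] [497.4  27.8  -0.8] [564.9   4.1  -1.7]
336 [536.   64.6  88.5] [-173.9   70.6] [4.958e+02 2.330e+01 3.000e-01] [563.5  -0.8  -1. ]
344 [545.   87.5 133.5] [-172.7   95.1] [537.   89.9 133. ] [561.7  81.1 132.4]
```

View pics/t3.png

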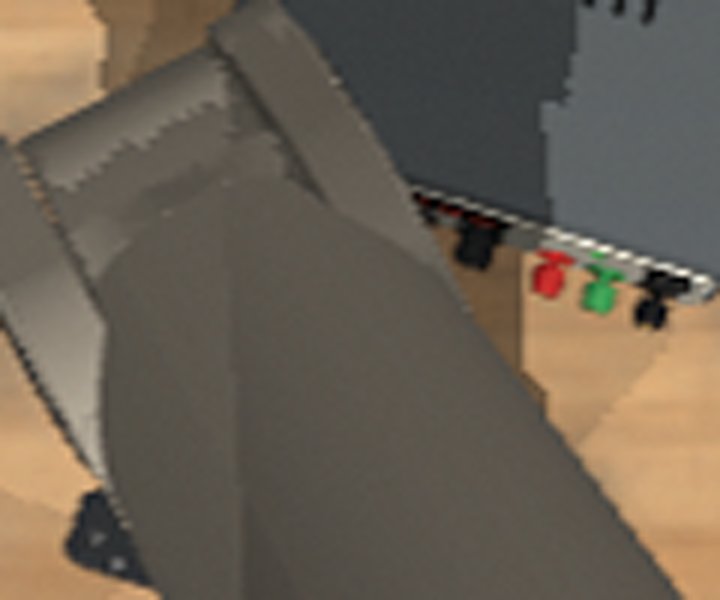

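Projecting the fingertips shows they are slim and just touching the wedge's right edge. The wedge has moved only about 3 mm and is still turned about -4°. It needs about 11 mm more, so I'll push nearer the nose so that it also turns straight. The last crop showed the top view blocked by the arm.

Call:
jog_arm(increments=[{"tx": -4,"ty": 4,"tz": 0,"yaw": 0},{"tx": -4,"ty": 12,"tz": 0,"yaw": 0},{"tx": -3,"ty": 16,"tz": 0,"yaw": 0},{"tx": 0,"ty": 16,"tz": 0,"yaw": 0},{"tx": 3,"ty": 16,"tz": 0,"yaw": 0},{"tx": 5,"ty": 16,"tz": 0,"yaw": 0},{"tx": 7,"ty": 16,"tz": 0,"yaw": 0},{"tx": 9,"ty": 16,"tz": 0,"yaw": 0},{"tx": 9,"ty": 16,"tz": 0,"yaw": 0},{"tx": 9,"ty": 16,"tz": 0,"yaw": 0}])

```text
time: 6.05
tcp_pos: [554.4, 58.8, 30.4]
tcp_rot: [-180.0, 0.0, 71.1]
contact_force: [-1.1, -1.3, 0.3]
width: 0.5
```

```bash
cat > wd.py <<'E'
from h import *
# wedge outline from the wrist cloud: points above bench in the wedge colour region, in the supply frame
def wedge():
    im,d=get_image("wrist"); P=cloud("wrist",d); best=None
    for r in regions_of("wedge","wrist"):
        m=r['region']; q=P[m]; q=q[np.isfinite(q[:,0])&(q[:,2]>-3)&(q[:,2]<26)]; S=np.array([sup(p) for p in q])
        print("cand",round(r['conf'],2),np.round(r['extent']),np.median(S,0).round(1))
        if np.median(q[:,0])<470: continue
        for x in range(-240,-40,10):
            k=abs(S[:,0]-x)<3
            if k.sum()>15: print(x,np.percentile(S[k,1],[1,99]).round(1),np.median(q[k,2]).round(1),end=" | ")
        print("x ext",np.percentile(S[:,0],[.5,99.5]).round(1))
    s=state(); print(s['time'],"tcp",sup(s['tcp_pos']).round(1),s['tcp_pos'].round(1),s['tcp_rot'].round(2),"F",s['contact_force'].round(2))
    return im
E
python3 - <<'E'
from wd import *
cv2.imwrite("pics/w4.png",wedge())
E
```

```text
cand 0.83 [ 15. 119.  25.  88.] [-322.1  162.1]
cand 0.71 [112. 403. 156. 128.] [-294.6  -38.3]
cand 0.7 [544. 343. 192. 274.] [-67.2 103.9]
-80 [30.3 98.8] -0.4 | -70 [-70.6 110. ] 21.5 | -50 [105.7 109.8] 23.9 | x ext [-79.4  20.2]
6.15 tcp [-154.6   70.9] [554.4  58.8  30.4] [-180.      0.     71.14] F [0.34 0.72 0.01]
```

View pics/w4.png

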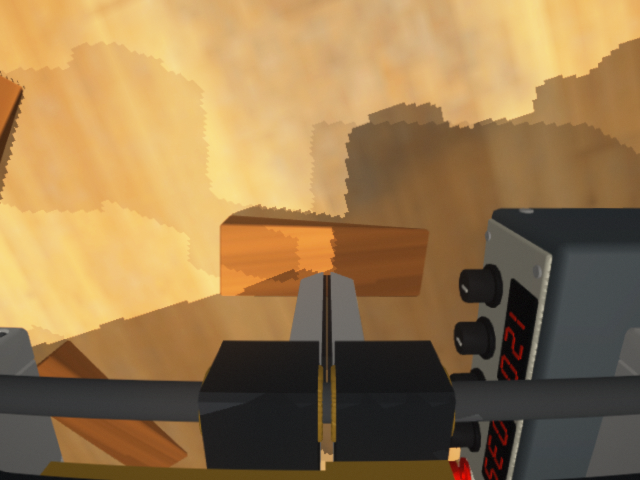

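Run:
```python
from h import *
for u,v,z in [(220,296,20),(419,297,2),(429,230,2),(222,225,20)]: p=px("wrist",u,v,z); print(p.round(1),sup(p).round(1))
im,d=get_image("wrist"); P=cloud("wrist",d); s=state(); T=Rotation.from_euler('xyz',s['tcp_rot'],degrees=True).as_matrix()
for v in list(range(268,300,3)): print(v,[ (T.T@(P[v,u]-s['tcp_pos'])).round(1).tolist() for u in (305,316,340)])
```

```text
[498.6  68.9  20. ] [-210.7   62.7]
[598.7  25.3   2. ] [-102.    53.2]
[614.2  62.1   2. ] [-98.9  93.1]
[514.8 104.   20. ] [-206.6  101.1]
268 [[4.5, -11.7, 17.9], [4.1, -5.9, 19.0], [3.4, 7.0, 20.8]]
271 [[2.8, -11.7, 17.9], [2.6, -5.9, 18.4], [1.5, 7.0, 21.1]]
274 [[1.4, -11.7, 17.1], [8.8, -5.3, -1.5], [-0.3, 7.0, 21.4]]
277 [[-1.0, -11.8, 18.8], [9.0, -5.2, -5.8], [9.2, 6.0, -6.3]]
280 [[8.7, -10.3, -8.6], [9.0, -5.1, -9.5], [9.1, 5.9, -9.6]]
283 [[9.3, -10.0, -13.7], [9.1, -5.1, -13.0], [9.0, 5.8, -12.9]]
286 [[8.4, -9.9, -14.9], [9.3, -5.0, -16.9], [8.8, 5.7, -15.9]]
289 [[8.7, -9.7, -18.8], [9.5, -4.9, -20.6], [8.4, 5.6, -18.2]]
292 [[9.1, -9.5, -22.9], [9.1, -4.8, -22.8], [8.6, 5.5, -21.8]]
295 [[8.5, -9.4, -24.6], [9.2, -4.7, -26.2], [9.0, 5.3, -25.7]]
298 [[8.8, -9.2, -28.2], [9.0, -4.7, -28.6], [8.6, 5.3, -27.9]]
```

The wedge has not moved at all. The depth readings put the visible finger ends at about the TCP itself, not 25 mm ahead, so the fingers are hovering above the wedge. I'll back off and feel for the bench with the force reading.

Call:
jog_arm(increments=[{"tx": -12,"ty": -6,"tz": 0,"yaw": 0},{"tx": -28,"ty": -12,"tz": 0,"yaw": 0},{"tx": -36,"ty": -12,"tz": 0,"yaw": 0},{"tx": -36,"ty": -12,"tz": 3,"yaw": 0},{"tx": -36,"ty": -12,"tz": 4,"yaw": 0},{"tx": -36,"ty": -12,"tz": 5,"yaw": 0},{"tx": -36,"ty": -12,"tz": 6,"yaw": 0},{"tx": -36,"ty": -12,"tz": 7,"yaw": 0}])

```text
time: 7.2
tcp_pos: [531.5, 28.9, 23.3]
tcp_rot: [-180.0, -0.0, 71.2]
contact_force: [-0.5, 0.5, 0.3]
width: 0.4
```

Call:
jog_arm(increments=[{"tx": 0,"ty": 0,"tz": 4,"yaw": 0},{"tx": 0,"ty": 0,"tz": 8,"yaw": 0},{"tx": 0,"ty": 0,"tz": 10,"yaw": 0},{"tx": 0,"ty": 0,"tz": 12,"yaw": 0},{"tx": 0,"ty": 0,"tz": 13,"yaw": 0}])

```text
time: 7.82
tcp_pos: [531.4, 28.7, 10.3]
tcp_rot: [-180.0, -0.0, 71.1]
contact_force: [-0.7, 0.8, 0.0]
width: 0.3
```

Call:
jog_arm(increments=[{"tx": 2,"ty": 4,"tz": 2,"yaw": 0},{"tx": 6,"ty": 8,"tz": 4,"yaw": 0},{"tx": 10,"ty": 8,"tz": 4,"yaw": 0},{"tx": 13,"ty": 8,"tz": 4,"yaw": 0},{"tx": 16,"ty": 8,"tz": 4,"yaw": 0},{"tx": 19,"ty": 8,"tz": 4,"yaw": 0},{"tx": 22,"ty": 8,"tz": 4,"yaw": 0},{"tx": 24,"ty": 8,"tz": 4,"yaw": 0},{"tx": 26,"ty": 8,"tz": 4,"yaw": 0},{"tx": 26,"ty": 8,"tz": 4,"yaw": 0},{"tx": 26,"ty": 8,"tz": 4,"yaw": 0}])

```text
time: 9.2
tcp_pos: [547.4, 50.7, 6.4]
tcp_rot: [-180.0, -0.0, 71.1]
contact_force: [-0.3, 0.3, -0.4]
width: 0.3
```

```bash
cat > wd.py <<'E'
from h import *
# wedge by HSV of wood-orange on the wrist picture, corners by minAreaRect of top points z>3
def wedge():
    im,d=get_image("wrist"); P=cloud("wrist",d); z=P[...,2]
    S=np.dstack([(P[...,:2]-[678.3,-57.7])@[np.cos(np.radians(18.6)),-np.sin(np.radians(18.6))],(P[...,:2]-[678.3,-57.7])@[np.sin(np.radians(18.6)),np.cos(np.radians(18.6))]])
    m=(z>2.5)&(z<24)&(S[...,0]>-250)&(S[...,0]<-40)&(S[...,1]>40)&(S[...,1]<125)
    m=cv2.morphologyEx(m.astype(np.uint8),cv2.MORPH_OPEN,np.ones((5,5)))
    k,l,s,_=cv2.connectedComponentsWithStats(m); i=1+np.argmax(s[1:,4]); q=S[l==i]; zz=z[l==i]
    print("x ext",np.percentile(q[:,0],[.5,99.5]).round(1))
    A=np.c_[q,np.ones(len(q))]; c=np.linalg.lstsq(A,zz,rcond=None)[0]; print("slope",c.round(3))
    X=[];E=[]
    for x in np.arange(-240,-40,8):
        k=abs(q[:,0]-x)<3
        if k.sum()>20: e=np.percentile(q[k,1],[2,98]); X.append(x);E.append(e); print(int(x),e.round(1),np.median(zz[k]).round(1),end=" | ")
    s=state(); print("\n",s['time'],"tcp",sup(s['tcp_pos']).round(1),s['tcp_pos'].round(1),s['tcp_rot'].round(2),"F",s['contact_force'].round(2))
    return im
E
python3 - <<'E'
from wd import *
cv2.imwrite("pics/w5.png",wedge())
E
```

```text
x ext [-210.4 -112.3]
slope [-0.158 -0.052 -9.429]
-208 [ 72.2 110.5] 18.9 | -200 [ 72.1 110.5] 17.6 | -192 [ 72.1 110.4] 16.4 | -184 [ 71.9 110.4] 15.1 | -176 [ 71.8 110.3] 13.8 | -168 [ 69.6 110.2] 12.6 | -160 [ 68.1 110.1] 11.2 | -152 [ 69.5 110.1] 10.0 | -144 [ 71.4 110.1] 8.5 | -136 [ 71.7 109.9] 7.3 | -128 [ 71.3 109.7] 5.9 | -120 [ 71.3 109.5] 4.6 | -112 [ 71.4 108.7] 3.5 | 
 9.25 tcp [-158.7   60.9] [547.3  50.6   6.4] [-180.     -0.     71.14] F [ 0.62 -0.39  0.24]
```

View pics/w5.png

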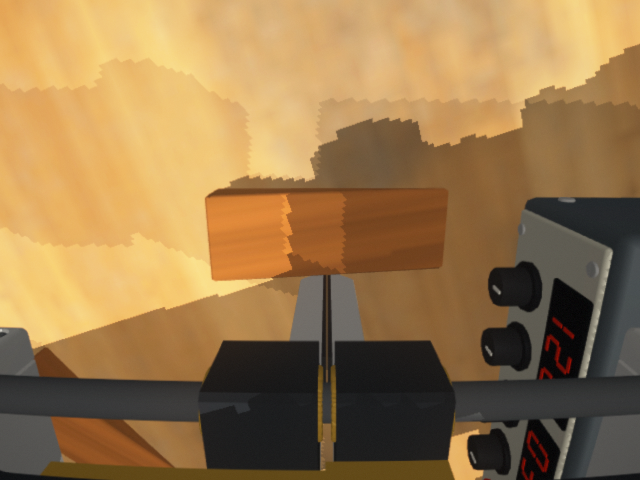

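The wedge is now centred at y'≈91 (the foot is at 90) and parallel to the supply, with its heel at x'≈-210 and its nose at about -101. I'll go behind the heel and turn the tool 90°.

Call:
jog_arm(increments=[{"tx": -10,"ty": 0,"tz": -5,"yaw": 0},{"tx": -14,"ty": -5,"tz": -40,"yaw": 0},{"tx": 0,"ty": -20,"tz": -45,"yaw": 0.17},{"tx": 20,"ty": -40,"tz": -45,"yaw": 0.35},{"tx": 30,"ty": -60,"tz": -45,"yaw": 0.53},{"tx": 30,"ty": -80,"tz": -45,"yaw": 0.71},{"tx": 30,"ty": -80,"tz": -45,"yaw": 0.89},{"tx": 30,"ty": -80,"tz": -45,"yaw": 1.07},{"tx": 30,"ty": -80,"tz": -45,"yaw": 1.25},{"tx": 30,"ty": -80,"tz": -45,"yaw": 1.42},{"tx": 30,"ty": -80,"tz": -45,"yaw": 1.566},{"tx": 30,"ty": -80,"tz": -45,"yaw": 1.566}])

```text
time: 10.75
tcp_pos: [481.3, 104.5, 51.7]
tcp_rot: [-180.0, -0.0, -18.6]
contact_force: [-0.3, -0.6, 0.5]
width: 0.4
```

Run:
```python
from wd import *
get_image("wrist");im=wedge();cv2.imwrite("pics/w6.png",im)
```

```text
x ext [-210.5 -112.9]
slope [-1.630e-01  1.000e-03 -1.513e+01]
-208 [ 71.6 109.4] 18.8 | -200 [ 71.1 109.4] 17.7 | -192 [ 71.2 109.3] 16.4 | -184 [ 71.4 109.3] 15.0 | -176 [ 71.  109.2] 13.7 | -168 [ 71.  109.2] 12.3 | -160 [ 71.1 109.2] 11.1 | -152 [ 71.2 109.2] 9.8 | -144 [ 70.7 109.8] 8.4 | -136 [ 71.3 109.7] 7.2 | -128 [ 71.4 109.7] 5.8 | -120 [ 71.2 109.1] 4.6 | -112 [ 74.3 107.6] 3.4 | 
 10.85 tcp [-238.5   91.1] [481.3 104.7  51.6] [-1.7999e+02 -1.0000e-02 -1.8380e+01] F [ 0.66 -0.43 -0.18]
```

Call:
jog_arm(increments=[{"tx": 0,"ty": 0,"tz": 25,"yaw": 0},{"tx": 0,"ty": 0,"tz": 42,"yaw": 0},{"tx": 4,"ty": 0,"tz": 45,"yaw": 0},{"tx": 10,"ty": 0,"tz": 45,"yaw": 0},{"tx": 16,"ty": 0,"tz": 45,"yaw": 0},{"tx": 21,"ty": 0,"tz": 45,"yaw": 0},{"tx": 27,"ty": 0,"tz": 45,"yaw": 0},{"tx": 34,"ty": 0,"tz": 45,"yaw": 0},{"tx": 41,"ty": 0,"tz": 45,"yaw": 0},{"tx": 48,"ty": 0,"tz": 45,"yaw": 0},{"tx": 55,"ty": 0,"tz": 45,"yaw": 0},{"tx": 60,"ty": 0,"tz": 45,"yaw": 0}])

```text
time: 12.35
tcp_pos: [538.7, 85.7, 6.4]
tcp_rot: [-180.0, -0.0, -18.6]
contact_force: [-0.9, 0.3, 0.8]
width: 0.6
```

Run:
```python
from wd import *
im=wedge();cv2.imwrite("pics/w7.png",im)
```

```text
x ext [-168.6  -73.1]
slope [-1.620e-01 -2.000e-03 -7.644e+00]
-168 [ 71.6 107.2] 19.4 | -160 [ 71.4 109.1] 18.3 | -152 [ 71.2 109.1] 16.9 | -144 [ 70.9 109.5] 15.6 | -136 [ 71.1 109.1] 14.3 | -128 [ 71.2 109.3] 13.0 | -120 [ 70.9 109.1] 11.6 | -112 [ 70.9 109.5] 10.3 | -104 [ 71.  109.5] 9.1 | -96 [ 71. 109.] 7.8 | -88 [ 72.  109.4] 6.4 | -80 [ 82.3 109.9] 5.1 | -72 [ 83.3 109.4] 4.1 | 
 12.4 tcp [-177.5   91.3] [539.2  85.5   6.4] [-1.7999e+02 -2.0000e-02 -1.8600e+01] F [0.64 0.4  0.22]
```

Call:
jog_arm(increments=[{"tx": 4,"ty": 0,"tz": 0,"yaw": 0},{"tx": 8,"ty": 0,"tz": 0,"yaw": 0},{"tx": 11,"ty": 0,"tz": 0,"yaw": 0},{"tx": 13,"ty": 0,"tz": 0,"yaw": 0},{"tx": 14,"ty": 0,"tz": 0,"yaw": 0},{"tx": 15,"ty": 0,"tz": 0,"yaw": 0},{"tx": 16,"ty": 0,"tz": 0,"yaw": 0},{"tx": 17,"ty": 0,"tz": 0,"yaw": 0},{"tx": 18,"ty": 0,"tz": 0,"yaw": 0}])

```text
time: 13.52
tcp_pos: [555.4, 80.1, 6.4]
tcp_rot: [-180.0, 0.0, -18.6]
contact_force: [-0.6, 0.3, -0.4]
width: 0.6
```

Call:
jog_arm(increments=[{"tx": 1,"ty": 0,"tz": 0,"yaw": 0},{"tx": 2,"ty": 0,"tz": 0,"yaw": 0},{"tx": 3,"ty": 0,"tz": 0,"yaw": 0},{"tx": 4,"ty": 0,"tz": 0,"yaw": 0}])

```text
time: 14.02
tcp_pos: [559.1, 78.8, 6.4]
tcp_rot: [-180.0, 0.0, -18.6]
contact_force: [0.0, 0.0, 0.7]
width: 0.2
```

Call:
jog_arm(increments=[{"tx": 1,"ty": 0,"tz": 0,"yaw": 0},{"tx": 2,"ty": 0,"tz": 0,"yaw": 0},{"tx": 3,"ty": 0,"tz": 0,"yaw": 0}])

```text
time: 14.4
tcp_pos: [562.0, 77.9, 6.4]
tcp_rot: [-180.0, -0.0, -18.6]
contact_force: [-1.0, 0.0, 1.7]
width: 0.9
```

Call:
jog_arm(increments=[{"tx": 1,"ty": 0,"tz": 0,"yaw": 0},{"tx": 2,"ty": 0,"tz": 0,"yaw": 0}])

```text
time: 14.65
tcp_pos: [563.9, 77.2, 6.4]
tcp_rot: [-180.0, 0.0, -18.6]
contact_force: [-0.7, 0.5, 0.5]
width: 0.1
```

Call:
jog_arm(increments=[{"tx": 1,"ty": 0,"tz": 0,"yaw": 0},{"tx": 2,"ty": 0,"tz": 0,"yaw": 0}])

```text
time: 14.9
tcp_pos: [565.6, 76.7, 6.4]
tcp_rot: [180.0, 0.0, -18.6]
contact_force: [-2.5, 0.6, 2.1]
width: 0.7
```

Call:
jog_arm(increments=[{"tx": 1,"ty": 0,"tz": 0,"yaw": 0}])

```text
time: 15.02
tcp_pos: [566.3, 76.4, 6.4]
tcp_rot: [180.0, 0.0, -18.6]
contact_force: [-4.7, 1.1, 4.1]
width: 0.5
```

Call:
jog_arm(increments=[{"tx": 1,"ty": 0,"tz": 0,"yaw": 0}])

```text
time: 15.15
tcp_pos: [567.0, 76.2, 6.3]
tcp_rot: [180.0, 0.1, -18.6]
contact_force: [-7.8, 2.5, 6.9]
width: 0.7
```

Contact is made with about 8 N on the heel, which is below the 12 N jacking limit. I'll back off, go up and over to the press spot.

Call:
jog_arm(increments=[{"tx": -6,"ty": 0,"tz": 0,"yaw": 0},{"tx": -15,"ty": 0,"tz": 0,"yaw": 0},{"tx": -18,"ty": 0,"tz": -30,"yaw": 0},{"tx": -18,"ty": 0,"tz": -75,"yaw": 0},{"tx": -10,"ty": 0,"tz": -105,"yaw": 0},{"tx": 25,"ty": 0,"tz": -108,"yaw": 0},{"tx": 60,"ty": 0,"tz": -108,"yaw": 0},{"tx": 85,"ty": 1,"tz": -108,"yaw": 0},{"tx": 92,"ty": 1,"tz": -108,"yaw": 0},{"tx": 92,"ty": 1,"tz": -108,"yaw": 0}])

```text
time: 16.4
tcp_pos: [653.9, 46.0, 114.1]
tcp_rot: [180.0, 0.0, -18.6]
contact_force: [-0.8, 0.6, 0.5]
width: 0.5
```

Run:
```python
from wd import *
im,d=get_image("scene"); cv2.imwrite("pics/s2.png",cv2.resize(im[170:300,210:370],None,fx=5,fy=4.6)); P=cloud("scene",d)
m=(abs(P[...,2]-82)<8)&(P[...,0]>520)&(P[...,0]<850)&(abs(P[...,1]+55)<170); k,l,s,_=cv2.connectedComponentsWithStats(m.astype(np.uint8)); q=P[l==1+np.argmax(s[1:,4])]
q0=np.load("scene1.npy"); m0=(abs(q0[...,2]-82)<8)&(q0[...,0]>520)&(q0[...,0]<850)&(abs(q0[...,1]+55)<170)
c=[np.linalg.lstsq(np.c_[a-[678,-57,82],np.ones(len(a))][:,[0,1,3]],a[:,2],rcond=None)[0] for a in (q,q0[m0&m])]; print(c)
print(sup(state()['tcp_pos']),state()['tcp_pos'],state()['contact_force'],state()['time'])
```

```text
[array([ 1.38212047e-02, -8.77553421e-03,  8.30120867e+01]), array([ 1.31942948e-02, -7.36853379e-03,  8.30042446e+01])]
[-56.53440375  90.64948389] [653.63197482  46.24689159 114.23288778] [ 0.2731018  -0.10842482 -0.32381249] 16.45
```

View pics/s2.png

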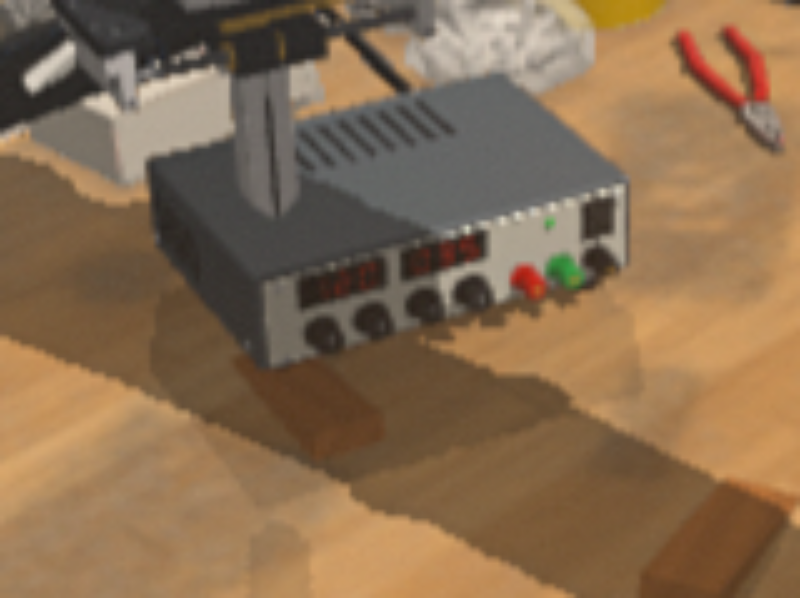

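The wedge sits under the corner, the casing's tilt is unchanged within 0.0015 rad, and the fingers are above the corner. I'll press down in small steps.

Call:
jog_arm(increments=[{"tx": 0,"ty": 0,"tz": 12,"yaw": 0},{"tx": 0,"ty": 0,"tz": 20,"yaw": 0},{"tx": 0,"ty": 0,"tz": 23,"yaw": 0},{"tx": 0,"ty": 0,"tz": 25,"yaw": 0},{"tx": 0,"ty": 0,"tz": 26,"yaw": 0},{"tx": 0,"ty": 0,"tz": 27,"yaw": 0}])

```text
time: 17.2
tcp_pos: [654.6, 45.7, 87.5]
tcp_rot: [-180.0, -0.0, -18.6]
contact_force: [0.5, -0.2, -0.1]
width: 0.6
```

Call:
jog_arm(increments=[{"tx": 0,"ty": 0,"tz": 1,"yaw": 0},{"tx": 0,"ty": 0,"tz": 2,"yaw": 0},{"tx": 0,"ty": 0,"tz": 2.5,"yaw": 0}])

```text
time: 17.58
tcp_pos: [654.5, 45.7, 84.8]
tcp_rot: [-180.0, 0.0, -18.6]
contact_force: [0.3, 0.6, 0.1]
width: 0.5
```

Call:
jog_arm(increments=[{"tx": 0,"ty": 0,"tz": 0.8,"yaw": 0},{"tx": 0,"ty": 0,"tz": 1.5,"yaw": 0}])

```text
time: 17.82
tcp_pos: [654.5, 45.7, 83.4]
tcp_rot: [-180.0, -0.0, -18.6]
contact_force: [0.3, -1.5, 0.2]
width: 0.4
```

Call:
jog_arm(increments=[{"tx": 0,"ty": 0,"tz": 0.7,"yaw": 0},{"tx": 0,"ty": 0,"tz": 1.2,"yaw": 0}])

```text
time: 18.08
tcp_pos: [654.6, 45.8, 82.8]
tcp_rot: [-180.0, -0.0, -18.6]
contact_force: [-4.7, 0.3, 11.7]
width: 0.1
```

Call:
jog_arm(increments=[{"tx": 0,"ty": 0,"tz": 0,"yaw": 0},{"tx": 0,"ty": 0,"tz": 0,"yaw": 0},{"tx": 0,"ty": 0,"tz": 0,"yaw": 0},{"tx": 0,"ty": 0,"tz": 0,"yaw": 0}])

```text
time: 18.58
tcp_pos: [654.6, 45.8, 82.9]
tcp_rot: [-180.0, -0.0, -18.6]
contact_force: [-3.6, -1.0, 9.7]
width: 0.7
```

Run:
```python
from wd import *
F=[]
for i in range(6):
    im,d=get_image("scene"); s=state(); F.append(s['contact_force'])
print(np.array(F).round(1).tolist(),s['tcp_pos'],s['time'])
P=cloud("scene",d)
m=(abs(P[...,2]-82)<8)&(P[...,0]>520)&(P[...,0]<850)&(abs(P[...,1]+55)<170); k,l,t,_=cv2.connectedComponentsWithStats(m.astype(np.uint8)); M=l==1+np.argmax(t[1:,4])
q0=np.load("scene1.npy"); m0=M&(abs(q0[...,2]-82)<8)&(q0[...,0]>520)
for a in (P[m0],q0[m0]): print(np.linalg.lstsq(np.c_[a[:,:2]-[655,45],np.ones(len(a))],a[:,2],rcond=None)[0].round(4))
```

```text
[[-3.8, -0.5, 9.2], [-2.6, 0.6, 8.6], [-3.1, -0.2, 9.5], [-3.7, 0.2, 8.1], [-4.5, 0.5, 8.8], [-3.7, -0.0, 9.7]] [654.57962368  45.77135559  82.86112233] 18.875
[ 1.29000e-02 -8.20000e-03  8.18357e+01]
[ 1.42000e-02 -8.40000e-03  8.17785e+01]
```

The press is steady at about 9 N with no dip. I'll raise it to about 13 N so there is margin through the foot.

Call:
jog_arm(increments=[{"tx": 0,"ty": 0,"tz": 0.2,"yaw": 0},{"tx": 0,"ty": 0,"tz": 0.4,"yaw": 0},{"tx": 0,"ty": 0,"tz": 0.4,"yaw": 0},{"tx": 0,"ty": 0,"tz": 0.4,"yaw": 0}])

```text
time: 19.38
tcp_pos: [654.6, 45.8, 82.7]
tcp_rot: [-180.0, -0.0, -18.6]
contact_force: [-5.0, -0.0, 13.7]
width: 0.8
```

Run:
```python
from wd import *
F=[]
for i in range(8):
    im,d=get_image("scene"); s=state(); F.append(s['contact_force'])
print(np.array(F).round(1).tolist(),s['tcp_pos'],s['time'])
P=cloud("scene",d); q0=np.load("scene1.npy"); 
m0=(abs(P[...,2]-82)<8)&(P[...,0]>560)&(P[...,0]<800)&(abs(P[...,1]+55)<150)&(abs(q0[...,2]-82)<8)
for a in (P[m0],q0[m0]): print(np.linalg.lstsq(np.c_[a[:,:2]-[655,45],np.ones(len(a))],a[:,2],rcond=None)[0].round(4))
```

```text
[[-4.8, -0.1, 12.7], [-6.0, -0.7, 13.1], [-5.6, -0.6, 12.3], [-4.6, -0.1, 14.1], [-5.4, 0.0, 12.3], [-5.3, -0.2, 13.5], [-6.1, -0.4, 12.4], [-5.7, 0.3, 14.1]] [654.60434283  45.82089859  82.76794877] 19.775
[ 1.38000e-02 -8.80000e-03  8.18054e+01]
[ 1.36000e-02 -9.00000e-03  8.17201e+01]
```

The press holds steady at about 13 N with no dip or tilt change, so I'm handing in.

```bash
python3 -c "
from plant import *
close_job(); s=state(); print(s['contact_force'],s['tcp_pos'],s['time'])"
```

```text
the job is handed in; nothing more can be done
the job is handed in; nothing more can be done
```

The wedge is under the short foot and takes up the gap. I handed the job in at about 19.8 s of the 45 s, with the fingers still pressing the corner.

- **Wedge:** I used the one farthest from the base. I nudged it sideways about 13 mm to line it up with the foot, then pushed it in from the heel until the resistance reached about 8 N (jacking starts at about 12 N).
- **Press test:** The fingers held a steady 13 N down, within about 2 mm of the press spot, with a sideways force of about 5 N on the fingertips. The corner did not dip: its height read 81.8 mm, against 81.7 mm at the start. The casing's tilt changed by less than 0.001 rad.

**What disagreed:** The fingertips turned out to be at about the TCP, not 25 mm ahead of it as stated. My first two sideways pushes therefore passed over the wedge without moving it. I set all later heights from the depth images and the contact force.

**Not checked:** I could not measure the force through the foot into the wedge. I also did not re-measure the loose tools or the supply's sideways position at the end. No move came near the tools.

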